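# Lock the last cover fastener of the oil filter box with the slot key

## Task

The cover of the steel oil filter box is held by four slotted quarter-turn fasteners; three are locked, with their slots in line with the marks on the cover, and one still stands open with its slot across. Take the slot key from its round stand, put its blade fully into the slot of the open fastener and turn it clockwise (seen from above) a quarter turn until it comes up against its stop. Then let go, leaving the key standing upright in that slot.

Things in the scene. Friction and masses are not known exactly. Their poses are not given: they have to be found in the camera images.
- slot_key: loose key, 110 g, upright in a fixed dark ring stand 60 mm wide, 26 mm high. Origin: underside centre of its steel collar (46 mm wide, 6 thick), resting on the stand; z up. Below: flat blade 34 mm along x, 4.5 thick along y, 14 long (last 3 mm 31 x 3). Above: black paddle handle 42 mm along x, 16 thick along y, from z 14 to 60 mm; pinch it along y. Blade alike after a half turn
- fastener_slot (a point): centre of the top face of the open fastener, a 50 mm metal disc on a dark washer, 18 mm above the cover, at any one corner of the cover. z up; slot right across along y, 8.5 mm wide, 16 deep, mouth bevelled to 14.5. Blade fully in: key collar on the top face, key origin at this point, key x or -x along this y. The frame turns with the disc
- fastener (a joint): turn of the open fastener, rad, growing clockwise seen from above: 0 = open, slot along box x; 1.571 = locked against its stop, slot along the long side, in line with the marks. Starts at 0.15 to 0.4, stays where left, friction 0.08 N m. The blade has about 7 degrees of play in the slot, so the key must turn that much further than the fastener
- filter_box: fixed steel box, cover 192 x 292 mm, long side along its y, cover top 70 mm above the origin (underside centre, z up). Four fasteners at x +-50, y +-100 mm, tops 88 mm above the origin; low wire handle (15 mm high, along y) at the cover's middle, outlet stub at the -y end

How it is judged:
By the outcome, as a careful person would: the job done as asked, in the order asked, and still so for the second after the job is handed in, with the robot touching nothing.
It also fails if it takes over 45 s, if anything falls off the work surface, if the arm or the gripper's body presses on something with over 40 N, if the wrist force passes 120 N, or if a joint passes its speed limit or range.

## Robot

A 6-joint arm with a two-finger parallel gripper is mounted at the origin on a cart in front of the work surface, level with it; the furniture and walls round the work are solid. World frame = base frame: x ahead of the robot, y to its left, z up, the work surface at z = 0. Lengths are in m, angles in rad, forces in N, time in s.
With the tool pointing down it reaches from about 0.375 to 0.975 m from the base axis. Payload 3.8 kg.
Tool frame: the origin (TCP) lies midway between the tips of the shut fingers; the grasp point (between the pads) lies 19 mm behind it (bot.grip_point_offset is the z of the grasp point in the tool frame, in m); z points along the fingers, y is the line along which they close (so a half turn about z gives the same grasp; the last joint's range is limited). The gripper opens to 85 mm and grips with 20 to 120 N. Pads are 22 mm wide; open, the fingers measure 114 mm over their backs; the gripper's body (76 mm by 85 mm) begins 54 mm behind the grasp point. The pads swing forward as they close: fully open they stand 13 mm farther back than shut.
Start: joints at [-1.211, 0.264, 1.604, -0, 1.274, -0.037], TCP at [0.261, -0.623, 0.231] pointing down, gripper open.
Joint ranges: [-2.63, 2.63], [-0.94, 2.18], [0.31, 2.57], [-1.31, 4.45], [0, 2.66], [-2.55, 2.55]. Speed limits (rad/s): [2.57, 2.57, 3.14, 3.14, 3.14, 3.14].

## Interface

Orientations are given as a rotation vector (axis times angle).
In Python, from workcell import sensors, optics, order, bot gives the robot as it stands.
- The arm moves only by the tool play_rows, never from a script. Its argument "commands" is a list of rows, each a list of 6 numbers: the shift along the tool's x, y, z in cm, then the turn, a rotation vector about the tool's x, y, z in rad. In form: [[dx, dy, dz, wx, wy, wz], ...]. A call has 1 to 5 rows; each row shifts and turns the commanded pose from where the row before left it, along the tool's axes as they then stand; what a row does not reach is not made up. A row lasts 1/12 s, in which the tool goes at most 41.7 mm and 7.16 degrees, less where a joint would pass 70% of its speed; a pose out of reach is approached as far as the arm can. A call with a gripper value outside its range is refused whole. "grip" is the closure, from 0 (fully open) to 1 (shut), set as the call begins (left out, the last holds). The fingers move at their own pace and stop on an object; "force" is the grip in N (left out, the last holds). Time passes only in rows, so rows that do not move let the fingers close. It gives the time, the measured TCP pose, the force, the opening and the grip force at its end, in the units of the state.
- sensors.read_state(): the state, without advancing time (a new reading comes with each control period).
- optics.read_camera(name): name is "scene" or "top" or "wrist"; returns the picture (480x640x3 uint8, red, green, blue); there is no depth.
- optics.camera_info(name): a dict with "mtx" (3x3 intrinsics, pixels), "R" (3x3) and "t" (3): a world point X has camera coordinates R X + t. Camera axes: x right, y down, z forward; pixel columns grow to the right and rows downward; lengths in m; the calibration is good to about 2 mm. The wrist camera is an equidistant fisheye: a pixel r from the principal point sees the ray r / f radians off the axis. A picture is of the moment at which its call begins: read the wrist's pose just before it. camera_info takes no time and is no camera call; for the wrist camera it gives the pose at the moment of the call.
- order.finish_job(): hands the job in; it is judged then, once.
The state is a dict: "time": time; "q": joint angles; "joint_vel": joint speeds; "joint_torque": joint torques, N m; "tool_pos": TCP position; "tcp_rot": TCP orientation; "wrist_force": force on the tool from outside, world axes, zero at the start; "torque": the same for the moment, N m; "width": opening from 0.0 (shut) to 1.0 (fully open); "grip_force": force on a finger pad.
Only numpy, scipy, OpenCV 4.12 (cv2) and the standard library are available. Lean on these libraries where they do the work, as an engineer would, in place of code of your own. Each camera call takes 0.05 s, during which the arm holds its last target. There are 200 camera calls.

## Working session

There is one attempt and no reset: what is moved stays moved. The work goes in short steps, Python scripts to look and compute and a tool call to move; the robot and the scene stay as the last step left them, time stands still between calls to the robot, and variables do not carry over. Pictures are saved under pics/ and viewed, at most 10 in all, crops included, and the job is handed in when it is done.

Besides the shell and the picture viewer there is one more tool, called after ">>>" in YAML: its name, and indented under it one key for each argument. play_rows: Moves the arm, as the interface text tells. Its arguments: {"type":"object","properties":{"commands":{"type":"array","items":{"type":"array","items":{"type":"number"}}},"grip":{"type":"number"},"force":{"type":"number"}},"required":["commands"]}

```bash
ls; mkdir -p pics; python3 - <<'E'
from workcell import sensors, optics, order, bot
import cv2, numpy as np
np.set_printoptions(precision=4,suppress=True)
print(sensors.read_state(), bot.grip_point_offset)
for n in("top","scene"):
    im=optics.read_camera(n); cv2.imwrite(f"pics/{n}0.png",im[:,:,::-1]); print(n,optics.camera_info(n))
E
```

```text
pics
{'time': 0.0, 'q': array([-1.2109,  0.2648,  1.6054, -0.    ,  1.2737, -0.0369]), 'joint_vel': array([ 0.0009, -0.0005,  0.    , -0.0018,  0.0012,  0.0005]), 'joint_torque': array([ -0.0007, -51.5111, -36.7317,  -0.    ,   0.0129,  -0.    ]), 'tool_pos': array([ 0.2606, -0.6219,  0.2299]), 'tcp_rot': array([-3.0777, -0.6188,  0.0006]), 'wrist_force': array([ 0.1803,  0.3265, -0.9746]), 'torque': array([ 0.0173, -0.0358, -0.0234]), 'grip_force': 0.0, 'width': 1.0009634137340488} -0.0187
top {'mtx': array([[449.3642,   0.    , 314.7623],
       [  0.    , 449.3642, 250.1156],
       [  0.    ,   0.    ,   1.    ]]), 'R': array([[ 0.0162, -0.9998,  0.0097],
       [-0.9845, -0.0176, -0.1747],
       [ 0.1748, -0.0067, -0.9846]]), 't': array([-0.1596,  0.5052,  0.8448])}
scene {'mtx': array([[473.8712,   0.    , 321.3375],
       [  0.    , 473.8712, 242.6286],
       [  0.    ,   0.    ,   1.    ]]), 'R': array([[ 0.4426, -0.8967,  0.0002],
       [-0.4748, -0.2345, -0.8483],
       [ 0.7608,  0.3753, -0.5295]]), 't': array([-0.347 ,  0.2708,  0.5796])}
```

View pics/top0.png

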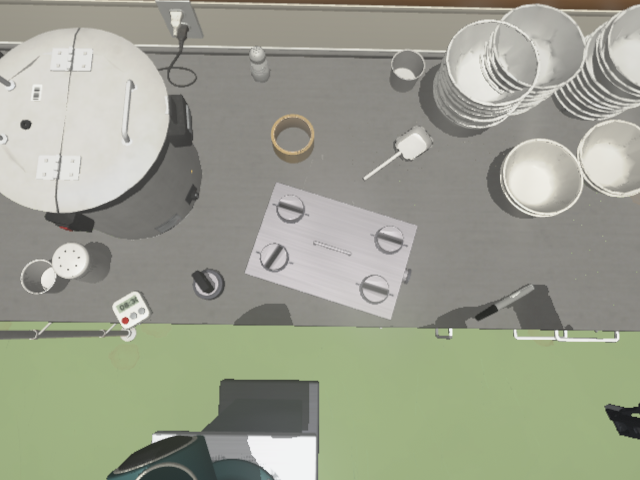

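View pics/scene0.png

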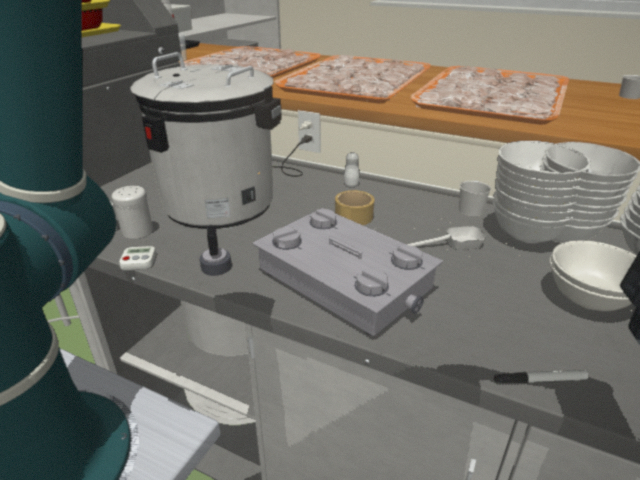

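The top view shows the box centred at about (332,250). The open fastener is at (274,257), its slot running the other way from the other three. The key is in its stand at about (208,284), with its handle near (203,281). The ladle, pot and timer are clear of both.

```bash
cat > h.py <<'E'
from workcell import sensors, optics, order, bot
import cv2, numpy as np
from scipy.spatial.transform import Rotation as Ro
np.set_printoptions(precision=4,suppress=True)
def ray(n,uv,c=None):
    c=c or optics.camera_info(n); K=c["mtx"]; p=np.array([(uv[0]-K[0,2])/K[0,0],(uv[1]-K[1,2])/K[1,1]])
    if n=="wrist":
        th=np.hypot(*p); d=np.r_[p*(np.sin(th)/th if th>1e-9 else 1),np.cos(th)]
    else: d=np.r_[p,1]
    R=c["R"]; return -R.T@c["t"], R.T@d
def onz(n,uv,z,c=None):
    o,d=ray(n,uv,c); return o+d*(z-o[2])/d[2]
def proj(n,X,c=None):
    c=c or optics.camera_info(n); K=c["mtx"]; x=c["R"]@X+c["t"]
    if n=="wrist":
        r=np.hypot(x[0],x[1]); p=x[:2]/r*np.arctan2(r,x[2])
    else: p=x[:2]/x[2]
    return p*K[0,0]+K[:2,2]
E
python3 - <<'E'
from h import *
im=cv2.imread("pics/top0.png"); g=cv2.cvtColor(im,cv2.COLOR_BGR2GRAY)
m=np.zeros_like(g); m[175:330,235:425]=(g[175:330,235:425]>130)*255
m=cv2.morphologyEx(m,cv2.MORPH_CLOSE,np.ones((9,9)))
m=cv2.morphologyEx(m,cv2.MORPH_OPEN,np.ones((9,9)))
c=max(cv2.findContours(m,0,2)[0],key=cv2.contourArea)
r=cv2.minAreaRect(c); print(r)
P=np.array([onz("top",p,.07) for p in cv2.boxPoints(r)]); print(P)
print([np.linalg.norm(P[i]-P[i-1]) for i in range(4)])
ctr=P.mean(0); e=[P[i]-P[i-1] for i in range(4)]; L=max(e,key=np.linalg.norm); L/=np.linalg.norm(L); print("ctr",ctr,"long",L,np.arctan2(L[1],L[0]))
S=np.array([-L[1],L[0],0])
for a in(-1,1):
  for b in(-1,1):
    X=ctr+.1*a*L+.05*b*S; X[2]=.088; print(a,b,X,proj("top",X),proj("scene",X))
print("stand",onz("top",(208,284),.028),"handle",onz("top",(203,281),.09))
a=cv2.resize(im[225:315,170:310],None,fx=5,fy=5,interpolation=3); cv2.imwrite("pics/c1.png",a)
E
```

```text
((329.5, 252.0), (154.0, 189.0), 90.0)
[[ 0.6516  0.0095  0.07  ]
 [ 0.659  -0.3655  0.07  ]
 [ 0.3572 -0.3576  0.07  ]
 [ 0.3515 -0.0046  0.07  ]]
[np.float64(0.3004539544478252), np.float64(0.375140130822123), np.float64(0.3018645072058678), np.float64(0.35300645890965077)]
ctr [ 0.5048 -0.1796  0.07  ] long [ 0.0196 -0.9998  0.    ] -1.5511956620907357
-1 -1 [ 0.4529 -0.0806  0.088 ] [276.7387 274.4549] [279.7466 242.6359]
-1 1 [ 0.5528 -0.0786  0.088 ] [277.3347 222.2263] [304.9919 218.0578]
1 -1 [ 0.4568 -0.2805  0.088 ] [383.835  274.2153] [386.5528 270.1656]
1 1 [ 0.5568 -0.2786  0.088 ] [382.2481 222.1149] [404.3063 241.0272]
stand [0.4387 0.06   0.028 ] handle [0.4381 0.0554 0.09  ]
```

View pics/c1.png

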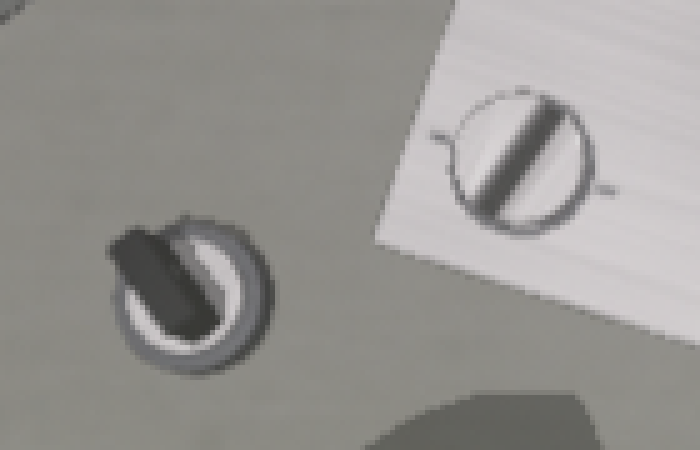

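The crop shows the disc centre at (274.4,257). Its slot runs from (267.6,267.4) to (280.6,246), and the marks lie along the long side. The stand centre is about (209,284.4). The cover mask leaked into the surroundings, so I'll use the disc centres instead.

```bash
python3 - <<'E'
from h import *
im=cv2.imread("pics/top0.png")
D=[onz("top",p,.088) for p in [(291,208),(390,240),(375,289),(274.4,257)]]
print(np.array(D),[np.linalg.norm(D[i]-D[i-1]) for i in range(4)])
y=(D[1]-D[0]+D[2]-D[3]); print("long yaw",np.degrees(np.arctan2(y[1],y[0])))
a,b=onz("top",(267.6,267.4),.088),onz("top",(280.6,246),.088); print("slot yaw",np.degrees(np.arctan2(*(b-a)[1::-1])))
print("stand",onz("top",(209,284.4),.026))
hsv=cv2.cvtColor(im,cv2.COLOR_BGR2GRAY); m=np.zeros((480,640),np.uint8); m[265:300,188:222]=(hsv[265:300,188:222]<75)*255
c=max(cv2.findContours(m,0,2)[0],key=cv2.contourArea); r=cv2.minAreaRect(c); print(r)
B=np.array([onz("top",p,.08) for p in cv2.boxPoints(r)]);print(B,B.mean(0))
for i in range(2): d=B[i+1]-B[i]; print(np.linalg.norm(d),np.degrees(np.arctan2(d[1],d[0])))
s=sensors.read_state(); print(Ro.from_rotvec(s["tcp_rot"]).as_matrix())
c=optics.camera_info("wrist"); R=Ro.from_rotvec(s["tcp_rot"]).as_matrix()
print("cam in tool",R.T@(-c["R"].T@c["t"]-s["tool_pos"]),c["R"]@R,c["mtx"])
E
```

```text
[[ 0.5813 -0.1039  0.088 ]
 [ 0.5222 -0.2929  0.088 ]
 [ 0.4289 -0.2638  0.088 ]
 [ 0.4857 -0.0752  0.088 ]] [np.float64(0.09978008316461782), np.float64(0.19804775181009474), np.float64(0.09780817736003371), np.float64(0.19702329412371541)]
long yaw -107.06675888661107
slot yaw -29.309988847759872
stand [0.4381 0.0585 0.026 ]
((202.57046508789062, 281.6006774902344), (25.068496704101562, 10.56809139251709), 55.00798034667969)
[[0.4512 0.0809 0.08  ]
 [0.463  0.0654 0.08  ]
 [0.4248 0.0362 0.08  ]
 [0.4132 0.0517 0.08  ]] [0.438  0.0586 0.08  ]
0.0194756808511668 -52.87057508851887
0.04806165338834651 -142.65308892040684
[[ 0.9223  0.3864 -0.0007]
 [ 0.3864 -0.9223  0.0019]
 [ 0.0001 -0.0021 -1.    ]]
cam in tool [ 0.0696  0.0012 -0.1428] [[ 0.      1.      0.0002]
 [-0.9611  0.0001 -0.2763]
 [-0.2763 -0.0002  0.9611]] [[371.6483   0.     317.8734]
 [  0.     371.6483 243.5288]
 [  0.       0.       1.    ]]
```

Sizes check out (99 x 198 mm between discs). The open slot's yaw is about -29° and its locked yaw is -107°. The key is at (0.438, 0.0585) with its x yaw about 37°. Moving over the key now.

>>> play_rows:
  commands:
    - [2.1,-2.8,0.3,0,0,0]
    - [2.1,-2.8,0.3,0,0,0]
    - [2.1,-2.8,0.3,0,0,0]
    - [2.1,-2.8,0.3,0,0,0]
    - [2.1,-2.8,0.3,0,0,0]
  grip: 0

```text
time: 0.52
tool_pos: [0.3034, -0.451, 0.2154]
tcp_rot: [-3.079, -0.618, 0.0]
wrist_force: [0.4, -0.5, 0.8]
width: 1.001
grip_force: 0.0
```

>>> play_rows:
  commands:
    - [2.1,-2.8,0.3,0,0,0]
    - [2.1,-2.8,0.3,0,0,0]
    - [2.1,-2.8,0.3,0,0,0]
    - [2.1,-2.8,0.3,0,0,0]
    - [2.1,-2.8,0.3,0,0,0]

```text
time: 0.93
tool_pos: [0.3461, -0.2813, 0.2007]
tcp_rot: [-3.08, -0.618, 0.0]
wrist_force: [0.8, 0.8, -0.3]
width: 1.0
grip_force: 0.0
```

>>> play_rows:
  commands:
    - [2.1,-2.8,0.3,0,0,0]
    - [2.1,-2.8,0.3,0,0,0]
    - [2.1,-2.8,0.3,0,0,0]
    - [2.1,-2.8,0.3,0,0,0]
    - [2.1,-2.8,0.3,0,0,0]

```text
time: 1.35
tool_pos: [0.3888, -0.1117, 0.1859]
tcp_rot: [-3.08, -0.619, 0.0]
wrist_force: [1.1, -0.1, -0.2]
width: 1.0
grip_force: 0.0
```

>>> play_rows:
  commands:
    - [2.1,-2.8,0.3,0,0,0]
    - [2.1,-2.8,0.3,0,0,0]
    - [2.1,-2.8,0.3,0,0,0]
    - [2.1,-2.8,0.3,0,0,0]
    - [2.1,-2.8,0.3,0,0,0]

```text
time: 1.77
tool_pos: [0.4315, 0.058, 0.171]
tcp_rot: [3.08, 0.62, -0.0]
wrist_force: [0.4, -0.6, -0.0]
width: 1.0
grip_force: 0.0
```

>>> play_rows:
  commands:
    - [0,0,0,0,0,-0.085]
    - [0,0,0,0,0,-0.085]
    - [0,0,0,0,0,-0.085]
    - [0,0,0,0,0,0]
    - [0,0,0,0,0,0]

```text
time: 2.18
tool_pos: [0.4314, 0.0563, 0.1709]
tcp_rot: [-2.977, -1.003, 0.001]
wrist_force: [-0.1, -0.7, -0.9]
width: 1.003
grip_force: 0.0
```

```bash
python3 - <<'E'
from h import *
s=sensors.read_state(); c=optics.camera_info("wrist"); im=optics.read_camera("wrist")
R=Ro.from_rotvec(s["tcp_rot"]).as_matrix(); print(s["time"],s["tool_pos"],R,s["q"])
np.savez("w1.npz",R=c["R"],t=c["t"],mtx=c["mtx"])
cv2.imwrite("pics/w1.png",im[:,:,::-1])
print(proj("wrist",np.array([.438,.0585,.026])),proj("wrist",np.array([.438,.0585,.086])))
E
```

```text
2.1833 [0.4314 0.0563 0.1709] [[ 0.7963  0.6049 -0.0008]
 [ 0.6049 -0.7963 -0.    ]
 [-0.0006 -0.0004 -1.    ]] [ 0.0725 -0.1541  2.1584  0.      1.1381  0.9937]
[319.255 219.264] [319.5438 239.4042]
```

View pics/w1.png

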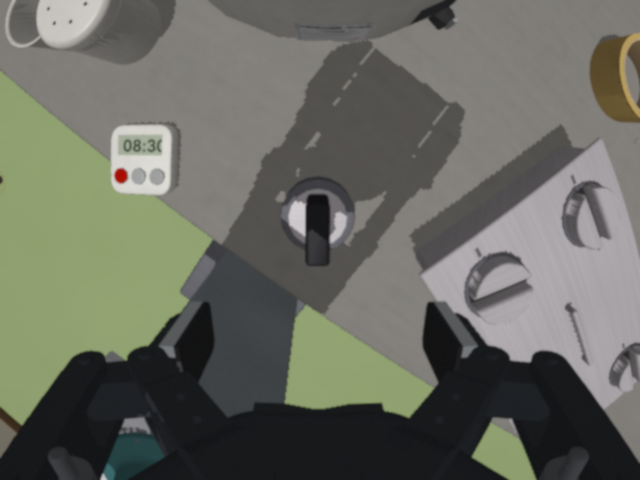

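The wrist view shows the key handle at (317,195–265), nearly aligned with the tool x axis. The open fastener is at about (500,288), its slot running from (470,300) to (530,284). I'll measure both here.

```bash
python3 - <<'E'
from h import *
c=dict(np.load("w1.npz")); im=cv2.imread("pics/w1.png"); g=cv2.cvtColor(im,cv2.COLOR_BGR2GRAY)
m=np.zeros_like(g); m[180:280,295:342]=(g[180:280,295:342]<48)*255
cc=max(cv2.findContours(m,0,2)[0],key=cv2.contourArea); r=cv2.minAreaRect(cc); print(r,cv2.boundingRect(cc))
for v in (200,210,220,230,240,250,260): 
    x=np.where(m[v]>0)[0]; print(v,x.min(),x.max(),end=" | ")
a=cv2.resize(im[180:275,285:350],None,fx=6,fy=6,interpolation=3)
b=cv2.resize(im[240:335,450:550],None,fx=6,fy=6,interpolation=3)
cv2.imwrite("pics/w1c.png",np.hstack([a,b])[:600,:800] if a.shape[1]+b.shape[1]<=800 else cv2.resize(np.hstack([a,b]),None,fx=.8,fy=.8)); print(a.shape,b.shape)
E
```

```text
((317.0, 229.5), (69.0, 24.0), 90.0) (305, 195, 25, 70)
200 307 327 | 210 307 328 | 220 307 328 | 230 307 328 | 240 306 327 | 250 306 328 | 260 306 328 | (570, 390, 3) (570, 600, 3)
```

View pics/w1c.png

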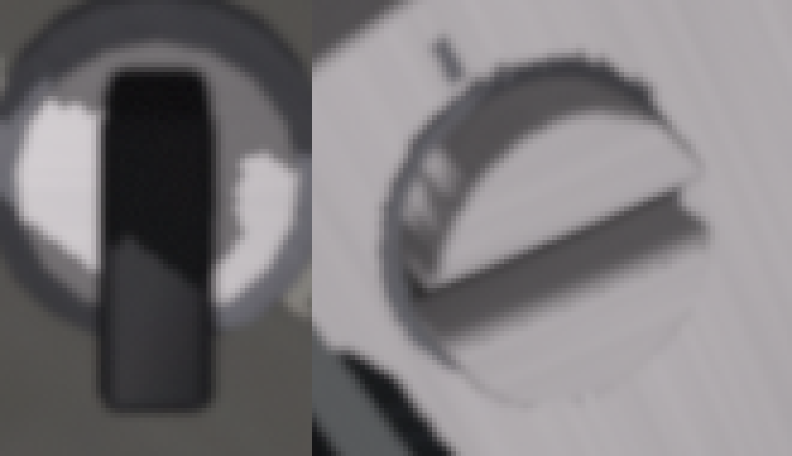

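The handle is parallel to the tool x axis within 0.5°, centred on column 317.2. The slot mid-line runs from about (476.3,305.6) to (531.3,283.8).

```bash
python3 - <<'E'
from h import *
c=dict(np.load("w1.npz"))
s=sensors.read_state(); R=Ro.from_rotvec(s["tcp_rot"]).as_matrix()
e=onz("wrist",(317.2,265),.086,c); k=e+.021*R[:,0]; print("key",k,"yaw",np.degrees(np.arctan2(R[1,0],R[0,0])))
u=onz("wrist",(317.2,195),.04,c)-.021*R[:,0]; print("key from lower far edge",u)
print("shift tool",R.T@(k-s["tool_pos"])*100)
px=lambda x,y:(450+(x-312)/4.8,240+y/4.8)
a=onz("wrist",px(438,315),.088,c); b=onz("wrist",px(702,210),.088,c); print("slot",a,b,(a+b)/2,np.linalg.norm(b-a),np.degrees(np.arctan2(*(b-a)[1::-1])))
E
```

```text
key [0.44   0.0621 0.086 ] yaw 37.20296558613578
key from lower far edge [0.4374 0.0603 0.04  ]
shift tool [1.0376 0.0394 8.5042]
slot [ 0.4674 -0.0603  0.088 ] [ 0.5066 -0.0865  0.088 ] [ 0.487  -0.0734  0.088 ] 0.047132950879048 -33.79577257742845
```

>>> play_rows:
  commands:
    - [0.8,0,0,0,0,0]
    - [0,0,3.2,0,0,0]
    - [0,0,3.2,0,0,0]
    - [0,0,3.2,0,0,0]
    - [0,0,3.1,0,0,0]

```text
time: 2.65
tool_pos: [0.4389, 0.0612, 0.0433]
tcp_rot: [2.977, 1.003, 0.003]
wrist_force: [1.1, 0.7, -0.4]
width: 0.999
grip_force: 0.0
```

>>> play_rows:
  commands:
    - [0,0,0,0,0,0]
    - [0,0,0,0,0,0]
    - [0,0,0,0,0,0]
    - [0,0,0,0,0,0]
    - [0,0,0,0,0,0]
  grip: 1
  force: 60

```text
time: 3.07
tool_pos: [0.4405, 0.0613, 0.0466]
tcp_rot: [2.975, 1.005, 0.007]
wrist_force: [0.3, 0.3, -0.3]
width: 0.294
grip_force: 0.0
```

>>> play_rows:
  commands:
    - [0,0,0,0,0,0]
    - [0,0,0,0,0,0]
    - [0,0,0,0,0,0]
    - [0,0,0,0,0,0]
    - [0,0,0,0,0,0]

```text
time: 3.48
tool_pos: [0.44, 0.0613, 0.0464]
tcp_rot: [2.976, 1.005, 0.006]
wrist_force: [-2.0, 0.2, 5.5]
width: 0.181
grip_force: 58.7
```

>>> play_rows:
  commands:
    - [0,0,-2.1,0,0,0]
    - [0,0,-2.1,0,0,0]
    - [0,0,-2.1,0,0,0]
    - [0,0,-2.1,0,0,0]
    - [0,0,-2.1,0,0,0]

```text
time: 3.9
tool_pos: [0.4381, 0.0611, 0.151]
tcp_rot: [2.976, 1.006, 0.002]
wrist_force: [1.1, 0.2, -1.5]
width: 0.179
grip_force: 58.5
```

>>> play_rows:
  commands:
    - [-0.9,2.72,0,0,0,0]
    - [-0.9,2.72,0,0,0,0]
    - [-0.9,2.72,0,0,0,0]
    - [-0.9,2.72,0,0,0,0]
    - [-0.9,2.72,0,0,0,0]

```text
time: 4.32
tool_pos: [0.4853, -0.0756, 0.1502]
tcp_rot: [2.975, 1.006, 0.002]
wrist_force: [0.9, -0.1, -1.7]
width: 0.18
grip_force: 58.9
```

>>> play_rows:
  commands:
    - [0,0,0,0,0,-0.12]
    - [0,0,0,0,0,-0.12]
    - [0,0,0,0,0,-0.12]
    - [0,0,0,0,0,-0.12]
    - [0,0,0,0,0,-0.12]

```text
time: 4.73
tool_pos: [0.4849, -0.0745, 0.1499]
tcp_rot: [2.541, 1.847, 0.001]
wrist_force: [0.0, -0.3, -1.0]
width: 0.185
grip_force: 59.0
```

>>> play_rows:
  commands:
    - [0,0,0,0,0,-0.12]
    - [0,0,0,0,0,-0.12]
    - [0,0,0,0,0,-0.12]
    - [0,0,0,0,0,-0.12]
    - [0,0,0,0,0,-0.12]

```text
time: 5.15
tool_pos: [0.4849, -0.0743, 0.15]
tcp_rot: [1.881, 2.515, 0.001]
wrist_force: [0.7, -0.5, -1.6]
width: 0.18
grip_force: 59.0
```

>>> play_rows:
  commands:
    - [0,0,0,0,0,-0.12]
    - [0,0,0,0,0,-0.12]
    - [0,0,0,0,0,-0.12]
    - [0,0,0,0,0,-0.12]
    - [0,0,0,0,0,-0.12]

```text
time: 5.57
tool_pos: [0.485, -0.0743, 0.15]
tcp_rot: [1.053, 2.959, 0.0]
wrist_force: [0.6, 1.1, -1.8]
width: 0.178
grip_force: 59.0
```

>>> play_rows:
  commands:
    - [0,0,0,0,0,-0.12]
    - [0,0,0,0,0,0]
    - [0,0,0,0,0,0]

```text
time: 5.82
tool_pos: [0.485, -0.0743, 0.1498]
tcp_rot: [0.888, 3.013, 0.0]
wrist_force: [-0.1, 0.2, -1.0]
width: 0.179
grip_force: 59.0
```

```bash
python3 - <<'E'
from h import *
s=sensors.read_state(); c=optics.camera_info("wrist"); im=optics.read_camera("wrist")
R=Ro.from_rotvec(s["tcp_rot"]).as_matrix(); print(s["time"],s["tool_pos"],R,s["q"],s["width"])
np.savez("w2.npz",R=c["R"],t=c["t"],mtx=c["mtx"])
cv2.imwrite("pics/w2.png",im[:,:,::-1]); cv2.imwrite("pics/w2c.png",cv2.resize(im[140:440,170:470,::-1],None,fx=2,fy=2,interpolation=3))
for p in([.487,-.074,.088],[.5813,-.1039,.088]): print(proj("wrist",np.array(p)))
E
```

```text
5.8167 [ 0.485  -0.0743  0.1498] [[-0.8402  0.5423  0.0008]
 [ 0.5423  0.8402 -0.0002]
 [-0.0008  0.0003 -1.    ]] [-0.2028 -0.0196  2.0773 -0.      1.083  -1.2004] 0.17866498669515865
[322.0253 263.5138]
[358.897  392.6744]
```

View pics/w2c.png

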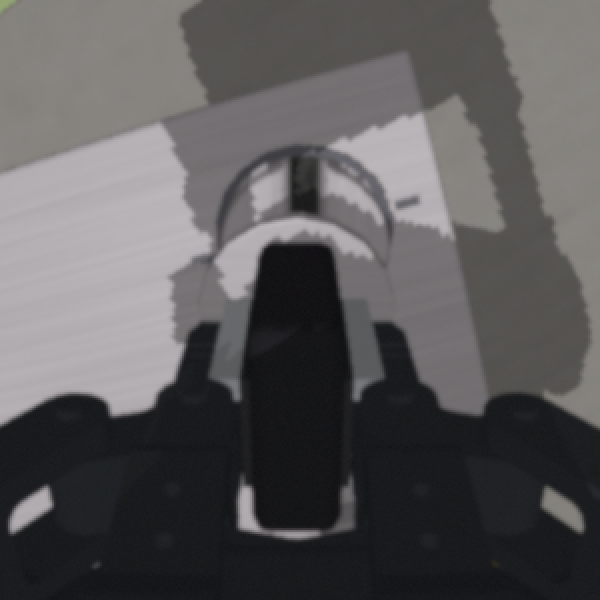

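The wrist view shows the handle held straight between the fingers. The slot end appears as a dark band on the disc's near side at crop (305,180). I'll overlay the expected outlines to tell collar from disc.

```bash
python3 - <<'E'
from h import *
c=dict(np.load("w2.npz")); s=sensors.read_state(); R=Ro.from_rotvec(s["tcp_rot"]).as_matrix(); T=s["tool_pos"]
im=cv2.imread("pics/w2c.png")
a=np.linspace(0,2*np.pi,72)
def circ(ctr,r,col):
    P=np.array([(proj("wrist",ctr+r*np.array([np.cos(t),np.sin(t),0]),c)-[170,140])*2+.5 for t in a]).astype(np.int32); cv2.polylines(im,[P],True,col,1)
k=T+[0,0,-.0204]; circ(k,.023,(0,0,255)); circ(k+[0,0,.006],.023,(0,0,255))
d=np.array([.4860,-.0745,.088]); circ(d,.025,(0,255,0)); circ(d-[0,0,.018],.025,(255,0,0))
# slot-end columns at several rows: dark band
g=cv2.cvtColor(cv2.imread("pics/w2.png"),cv2.COLOR_BGR2GRAY)
for v in (222,226,230,234,238,242,246): print(v,g[v,306:342])
cv2.imwrite("pics/w2o.png",im)
E
```

```text
222 [ 84  87  91  94 101 110 112 105  86  61  39  32  40  51  55  58  58  58
  57  55  54  55  65  86 105 119 125 118 103  92  89  86  86  96 112 126]
226 [131 139 146 150 150 144 131 113  90  62  40  37  45  50  55  56  55  51
  48  47  47  52  64  86 106 124 140 152 159 159 153 143 131 123 117 111]
230 [170 169 167 164 157 147 132 114  90  61  42  42  48  52  53  53  50  48
  45  44  48  54  67  85 106 123 135 148 162 171 173 174 175 177 178 178]
234 [169 167 166 162 153 140 129 114  91  63  40  36  41  44  46  50  52  52
  46  39  36  43  62  85 107 126 141 155 164 171 173 173 175 177 179 179]
238 [168 166 165 163 155 140 122 103  83  58  36  31  30  31  31  28  29  29
  29  29  28  33  46  69  91 106 113 115 116 115 116 124 134 137 136 143]
242 [139 127 119 114 110 104  98  90  78  57  37  29  28  28  28  30  27  27
  27  27  29  31  45  64  79  89  96 102 108 110 111 111 111 113 115 115]
246 [108 107 108 108 106 102  97  93  88  81  77  75  75  78  81  79  72  63
  55  52  48  48  54  68  81  90  96 102 107 110 111 112 112 113 114 115]
```

View pics/w2o.png

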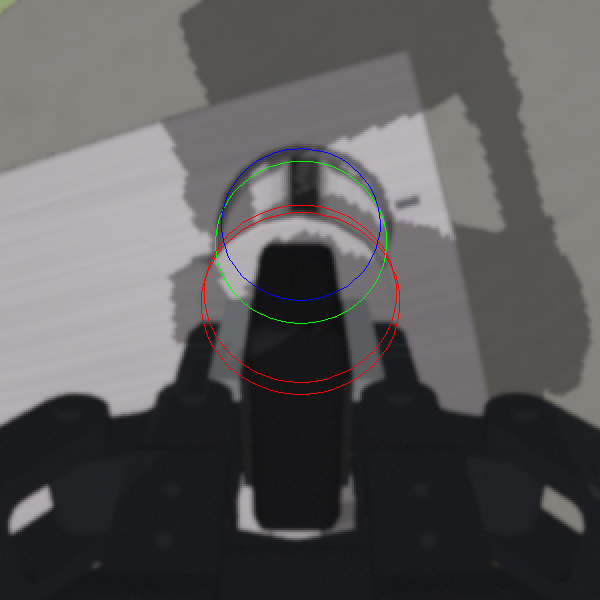

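The outline at crop y≈215 is the key's collar, so the key hangs as expected. The slot is parallel to the tool x axis within about 1.5° and sits 1.8 mm to the tool's +y side. I'll correct that and go down.

>>> play_rows:
  commands:
    - [0,0.17,0,0,0,0]
    - [0,0,1.0,0,0,0]
    - [0,0,1.0,0,0,0]
    - [0,0,0.7,0,0,0]
    - [0,0,0.4,0,0,0]

```text
time: 6.28
tool_pos: [0.4843, -0.0726, 0.116]
tcp_rot: [-0.883, -3.012, 0.0]
wrist_force: [-0.1, 0.6, -1.7]
width: 0.185
grip_force: 59.0
```

>>> play_rows:
  commands:
    - [0,0,0.3,0,0,0]
    - [0,0,0.2,0,0,0]
    - [0,0,0.2,0,0,0]
    - [0,0,0,0,0,0]

```text
time: 6.62
tool_pos: [0.4858, -0.0729, 0.111]
tcp_rot: [-0.883, -3.015, 0.0]
wrist_force: [-0.3, -0.4, -1.9]
width: 0.179
grip_force: 59.0
```

>>> play_rows:
  commands:
    - [0,0,0.2,0,0,0]
    - [0,0,0.1,0,0,0]
    - [0,0,0,0,0,0]

```text
time: 6.87
tool_pos: [0.4861, -0.0729, 0.1086]
tcp_rot: [0.883, 3.014, 0.0]
wrist_force: [-1.1, 0.6, -1.0]
width: 0.177
grip_force: 59.3
```

>>> play_rows:
  commands:
    - [0,0,0.1,0,0,0]
    - [0,0,0.1,0,0,0]
    - [0,0,0,0,0,0]

```text
time: 7.12
tool_pos: [0.4863, -0.073, 0.1084]
tcp_rot: [0.883, 3.014, -0.0]
wrist_force: [-4.5, 0.3, 11.7]
width: 0.183
grip_force: 60.9
```

Seated: 12 N up at the expected height. Easing the pressing and turning clockwise (tool +z).

>>> play_rows:
  commands:
    - [0,0,-0.1,0,0,0]
    - [0,0,0,0,0,0.1]
    - [0,0,0,0,0,0.1]
    - [0,0,0,0,0,0.1]
    - [0,0,0,0,0,0.1]
  force: 90

```text
time: 7.53
tool_pos: [0.4866, -0.0728, 0.1085]
tcp_rot: [1.47, 2.775, 0.001]
wrist_force: [-2.2, 1.2, 5.0]
width: 0.177
grip_force: 87.8
```

```bash
python3 -c "
from h import *
s=sensors.read_state(); print(s['wrist_force'],s['torque'],s['tool_pos'])"
```

```text
[-2.2068  1.1732  5.0272] [0.2932 0.2324 0.1638] [ 0.4866 -0.0728  0.1085]
```

>>> play_rows:
  commands:
    - [0,0,0,0,0,0.1]
    - [0,0,0,0,0,0.1]
    - [0,0,0,0,0,0.1]
    - [0,0,0,0,0,0.1]
    - [0,0,0,0,0,0.1]

```text
time: 7.95
tool_pos: [0.4873, -0.0726, 0.1085]
tcp_rot: [2.111, 2.324, 0.004]
wrist_force: [1.2, 1.8, 2.9]
width: 0.177
grip_force: 87.8
```

>>> play_rows:
  commands:
    - [0,0,0,0,0,0.1]
    - [0,0,0,0,0,0.1]
    - [0,0,0,0,0,0.1]
    - [0,0,0,0,0,0]

```text
time: 8.28
tool_pos: [0.4874, -0.0726, 0.1085]
tcp_rot: [2.432, 1.985, 0.005]
wrist_force: [1.9, 3.0, 2.9]
width: 0.175
grip_force: 87.7
```

```bash
python3 -c "
from h import *
s=sensors.read_state(); R=Ro.from_rotvec(s['tcp_rot']).as_matrix(); print(s['wrist_force'],s['torque'],s['tool_pos'],np.degrees(np.arctan2(R[1,0],R[0,0])))"
```

```text
[1.9127 2.9974 2.9017] [ 0.5056 -0.2386 -0.0581] [ 0.4874 -0.0726  0.1085] 78.44005013160556
```

>>> play_rows:
  commands:
    - [0,0,0,0,0,0.07]
    - [0,0,0,0,0,0.07]
    - [0,0,0,0,0,0.05]
    - [0,0,0,0,0,0]

```text
time: 8.62
tool_pos: [0.4875, -0.0727, 0.1085]
tcp_rot: [2.606, 1.751, 0.005]
wrist_force: [1.6, 2.7, 4.9]
width: 0.178
grip_force: 87.8
```

```bash
python3 -c "
from h import *
s=sensors.read_state(); R=Ro.from_rotvec(s['tcp_rot']).as_matrix(); print(s['wrist_force'],s['torque'],s['tool_pos'],np.degrees(np.arctan2(R[1,0],R[0,0])))"
```

```text
[1.6048 2.715  4.8721] [ 0.5253 -0.3857  0.0017] [ 0.4875 -0.0727  0.1085] 67.77676928056408
```

>>> play_rows:
  commands:
    - [0,0,0,0,0,0.04]
    - [0,0,0,0,0,0.04]
    - [0,0,0,0,0,0]

```text
time: 8.87
tool_pos: [0.4875, -0.0728, 0.1085]
tcp_rot: [2.673, 1.648, 0.005]
wrist_force: [3.1, 3.5, 4.9]
width: 0.178
grip_force: 88.0
```

```bash
python3 -c "
from h import *
s=sensors.read_state(); R=Ro.from_rotvec(s['tcp_rot']).as_matrix(); print(s['wrist_force'],s['torque'],s['tool_pos'],np.degrees(np.arctan2(R[1,0],R[0,0])))"
```

```text
[3.0829 3.4748 4.8538] [ 0.6387 -0.531   0.4623] [ 0.4875 -0.0728  0.1085] 63.30860244073908
```

>>> play_rows:
  commands:
    - [0,0,0,0,0,0.04]
    - [0,0,0,0,0,0.02]
    - [0,0,0,0,0,0]

```text
time: 9.12
tool_pos: [0.4875, -0.0728, 0.1085]
tcp_rot: [2.718, 1.571, 0.004]
wrist_force: [3.4, 3.0, 4.0]
width: 0.174
grip_force: 89.4
```

```bash
python3 -c "
from h import *
s=sensors.read_state(); R=Ro.from_rotvec(s['tcp_rot']).as_matrix(); print(s['wrist_force'],s['torque'],s['tool_pos'],np.degrees(np.arctan2(R[1,0],R[0,0])))"
```

```text
[3.3564 2.9815 4.0268] [ 0.6976 -0.5275  1.3602] [ 0.4875 -0.0728  0.1085] 60.049739732603726
```

The reaction torque jumped to 1.36 N m at key yaw 60°, so the fastener is against its stop. I'll back off inside the play to unload it, then let go.

>>> play_rows:
  commands:
    - [0,0,0,0,0,-0.05]
    - [0,0,0,0,0,-0.06]
    - [0,0,0,0,0,0]

```text
time: 9.37
tool_pos: [0.4873, -0.0729, 0.1085]
tcp_rot: [2.628, 1.718, 0.004]
wrist_force: [2.6, 1.9, 5.2]
width: 0.176
grip_force: 88.1
```

>>> play_rows:
  commands:
    - [0,0,0,0,0,0]
    - [0,0,0,0,0,0]
    - [0,0,0,0,0,0]
    - [0,0,0,0,0,0]
    - [0,0,0,0,0,0]
  grip: 0

```text
time: 9.78
tool_pos: [0.4851, -0.0729, 0.1067]
tcp_rot: [-2.634, -1.711, 0.002]
wrist_force: [0.5, -0.6, -0.2]
width: 0.872
grip_force: 0.0
```

>>> play_rows:
  commands:
    - [0,0,0,0,0,0]
    - [0,0,0,0,0,0]
    - [0,0,0,0,0,0]
    - [0,0,0,0,0,0]

```text
time: 10.12
tool_pos: [0.4858, -0.0729, 0.1073]
tcp_rot: [-2.635, -1.711, 0.0]
wrist_force: [0.2, -0.7, 0.1]
width: 0.997
grip_force: 0.0
```

>>> play_rows:
  commands:
    - [0,0,-1.0,0,0,0]
    - [0,0,-2.5,0,0,0]
    - [0,0,-3,0,0,0]
    - [0,0,-3,0,0,0]
    - [0,0,-2,0,0,0]

```text
time: 10.53
tool_pos: [0.487, -0.0731, 0.2263]
tcp_rot: [2.632, 1.709, 0.005]
wrist_force: [1.1, -0.0, -0.2]
width: 1.002
grip_force: 0.0
```

```bash
python3 - <<'E'
from h import *
s=sensors.read_state(); R=Ro.from_rotvec(s['tcp_rot']).as_matrix(); print(s['time'],s['width'],s['wrist_force'],s['tool_pos'],np.degrees(np.arctan2(R[1,0],R[0,0])))
a=optics.read_camera("wrist")[130:430,170:470]; b=optics.read_camera("scene")[190:310,240:400]; t=optics.read_camera("top")[190:310,210:370]
np.savez("f.npz",a=a)
im=np.hstack([cv2.resize(a,(480,480)),np.vstack([cv2.resize(b,(320,240),interpolation=3),cv2.resize(t,(320,240),interpolation=3)])])
cv2.imwrite("pics/f.png",im[:,:,::-1])
E
```

```text
10.5333 1.001540388177533 [ 1.1092 -0.039  -0.1708] [ 0.487  -0.0731  0.2263] 65.9964980837146
```

View pics/f.png

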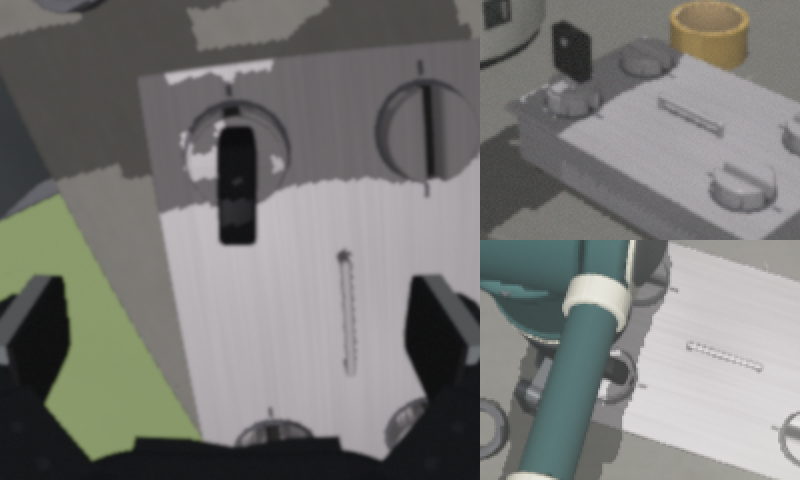

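The key stands upright and fully seated. The visible slot end at (232,108) lines up with the mark at (230,90), and the gripper is clear, so I'm handing in.

```bash
python3 -c "
from workcell import order
print(order.finish_job())"
```

```text
the job is handed in; nothing more can be done
None
```

I turned the open fastener clockwise until it hit its stop and left the slot key standing upright in its slot, with the gripper well clear; the job was handed in at about 11 s.

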